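# Range the seed jars by height and lock the row with the pinned bar

## Task

Line up the four amber seed jars on the rack in order of height, each standing in the middle of its own black rubber pad: the tallest on the square pad, then shorter and shorter to the round pad at the other end. Set them down gently, and do not drop a jar or tip one over. When all four stand there, lock the row: seat the aluminium retaining bar, handle up, on the rack's two dowel pins so that it lies fully down on the rack, and let go.

Things in the scene. Friction and masses are not known exactly. Their poses are not given: they have to be found in the camera images.
- jar_1: The tallest and widest of four amber glass seed jars with white screw caps: a plain upright cylinder 56 mm in diameter and 96 mm tall in all (the cap is its top 16 mm, of nearly the same diameter). Origin at the centre of its underside, z up its axis. Starts standing on the bench.
- jar_2: The second tallest of four amber glass seed jars with white screw caps: a plain upright cylinder 50 mm in diameter and 80 mm tall in all (the cap is its top 16 mm, of nearly the same diameter). Origin at the centre of its underside, z up its axis. Starts standing on the bench.
- jar_3: The third tallest of four amber glass seed jars with white screw caps: a plain upright cylinder 44 mm in diameter and 64 mm tall in all (the cap is its top 16 mm, of nearly the same diameter). Origin at the centre of its underside, z up its axis. Starts standing on the bench.
- jar_4: The shortest and narrowest of four amber glass seed jars with white screw caps: a plain upright cylinder 38 mm in diameter and 48 mm tall in all (the cap is its top 16 mm, of nearly the same diameter). Origin at the centre of its underside, z up its axis. Starts standing on the bench.
- bar: Aluminium bar, 280 (its y) x 28 (x) x 10 mm, flat on the bench, about 0.25 kg. Two 12 mm through holes on its long centre line, 125 mm either side of the middle. Black stirrup handle on its middle: a level grip 14 mm thick (x), 70 mm long (y), from 58 to 80 mm above the bar's underside. Origin: centre of its underside, z up. Either end may go to either pin.
- rack: Fixed aluminium plate, 140 (its x) x 340 (y) x 12 mm. Origin: centre of its underside, z up, x pointing roughly away from the robot. Pads in a row at x = +30, y = -117, -39, 39, 117 mm. Two steel dowel pins, 8 mm in diameter, stand 22 mm above its top at x = -45, y = -125 and 125 mm. With the bar seated, the bar's origin is at x = -45, y = 0, z = 12 mm here.
- pad_square: The only square pad (72 mm by 72 mm), at one end of the row (which end varies): place of the tallest jar. A black rubber pad, 3 mm thick, lying on the rack plate. Origin at the centre of its underside, axes parallel to the rack's.
- pad_a: One of the two middle round pads (70 mm in diameter); whether it is nearer to the square pad than the other varies. The nearer takes the second tallest jar, the other the third. A black rubber pad, 3 mm thick, lying on the rack plate. Origin at the centre of its underside, axes parallel to the rack's.
- pad_b: The other middle round pad (70 mm in diameter), as pad_a. A black rubber pad, 3 mm thick, lying on the rack plate. Origin at the centre of its underside, axes parallel to the rack's.
- pad_end: The round pad (70 mm in diameter) at the end of the row opposite to the square pad: place of the shortest jar. A black rubber pad, 3 mm thick, lying on the rack plate. Origin at the centre of its underside, axes parallel to the rack's.
Mind the look-alikes: they are no part of the job. Leave any turquoise or yellow look-alike of the jar_3 alone.

How it is judged:
By the outcome, as a careful person would: the job done as asked, in the order asked, and still so for the second after the job is handed in, with the robot touching nothing.
It also fails if it takes over 120 s, if anything falls off the work surface, if the arm or the gripper's body presses on something with over 40 N, if the wrist force passes 120 N, or if a joint passes its speed limit or range.

## Robot

A 6-joint arm with a two-finger parallel gripper is mounted at the origin on the work surface. World frame = base frame: x ahead of the robot, y to its left, z up, the work surface at z = 0. Lengths are in m, angles in degrees, forces in N, time in s.
With the tool pointing down it reaches from about 0.4 to 0.825 m from the base axis. Payload 7 kg.
Tool frame: the origin (TCP) lies midway between the tips of the shut fingers; the grasp point (between the pads) lies 19 mm behind it (ctrl.grip_point_offset is the distance from the TCP to the grasp point, in m); x points along the fingers, y is the direction in which the jaws open and shut, and the axes are right-handed (so a half turn about x gives the same grasp; the last joint's range is limited). The gripper opens to 88 mm and grips with 3 to 60 N. Pads are 19 mm wide; open, the fingers measure 130 mm over their backs; the gripper's body (78 mm by 193 mm) begins 47 mm behind the grasp point.
Start: joints at [90.82, 20.546, 0.682, 0, -70.136, -16.507], TCP at [0.183, 0.65, 0.227] pointing down, gripper open.
Joint ranges: [-176.03, 176.03], [-82.01, 121.73], [-58.28, 71.71], [-173.87, 95.51], [-174.79, -0.11], [-173.66, 173.66]. Speed limits (degrees/s): [136.94, 136.94, 172.46, 180, 180, 180].

## Interface

Orientations are given as [roll, pitch, yaw] about the fixed x, y, z axes, in that order (R = Rz(yaw) Ry(pitch) Rx(roll)).
In Python, from plant import ctrl gives the robot as it stands.
- The arm moves only by the tool drive_tool, never from a script. Its argument "plan" is a list of rows, each a list of 3 entries, a list of its own where there are three numbers: the shift along the tool's x, y, z in m, then the turn, a rotation vector about the tool's x, y, z in degrees, then the opening, from 0 (shut) to 1 (fully open). In form: [[[dx, dy, dz], [wx, wy, wz], grip], ...]. A call has 1 to 20 rows; each row is the pose to reach, as a shift and turn from the pose measured when the call began, along the tool's axes at that moment; what a row does not reach only later rows make up. A row lasts 1/12 s, in which the tool goes at most 41.7 mm and 7.16 degrees, less where a joint would pass 70% of its speed; a pose out of reach is approached as far as the arm can. A call with a gripper value outside its range is refused whole. The fingers move at their own pace and stop on an object; the grip force is fixed at half the most. Time passes only in rows, so rows that repeat a pose let the fingers close. It gives the time, the measured TCP pose, the force and the opening at its end, in the units of the state.
- ctrl.get_obs(): the state, without advancing time (a new reading comes with each control period).
- ctrl.snapshot(name): name is "scene" or "top"; returns the picture (400x640x3 uint8, blue, green, red); there is no depth.
- ctrl.get_calibration(name): a dict with "fx", "fy", "cx", "cy" (pixels), "dist_coeffs" ([k1, k2, p1, p2, k3] as OpenCV has them; the pictures are not rectified), "R" (3x3) and "t" (3): a world point X has camera coordinates R X + t. Camera axes: x right, y down, z forward; pixel columns grow to the right and rows downward; lengths in m; the calibration is good to about 2 mm. A picture is of the moment at which its call begins. get_calibration takes no time and is no camera call.
- ctrl.close_job(): hands the job in, once; it reports no verdict.
Trained networks look in the newest picture that a camera, given by its name, has taken for a name from the list of things; names that differ only in an ending like _2 or _b are one class to them, and where a whole thing is asked for, a point or a joint stands for the part that bears it (a point fixed in the world has none). Each returns a list of dicts, best first, with "confidence" (0 to 1); they miss things now and then, are a little off and sometimes report something else, mostly with a low value. They report only what shows in the picture. A call takes as long as a camera call. They do not tell look-alikes from the thing itself.
- ctrl.cut_out(camera, name): "pixels" (400x640 bool, what is visible of it) and "pixel" ([column, row] in pixels, amid what is visible of it).
- ctrl.landmark_of(camera, name): "pixel" ([column, row] in pixels: a listed point, or the origin of a listed thing).
The state is a dict: "clock": time; "joint_pos": joint angles; "qvel": joint speeds; "tau": joint torques, N m; "tool_pos": TCP position; "orientation": TCP orientation; "force": force on the tool from outside, world axes, zero at the start; "moment": the same for the moment, N m; "opening": finger opening in m.
Only numpy, scipy, OpenCV 4.12 (cv2) and the standard library are available. Lean on these libraries where they do the work, as an engineer would, in place of code of your own. Each camera call takes 0.05 s, during which the arm holds its last target. There are 200 camera calls.

## Working session

There is one attempt and no reset: what is moved stays moved. The work goes in short steps, Python scripts to look and compute and a tool call to move; the robot and the scene stay as the last step left them, time stands still between calls to the robot, and variables do not carry over. Pictures are saved under pics/ and viewed, about 12 in all and at most 16, crops included, and the job is handed in when it is done.

Besides the shell and the picture viewer there is one more tool, called in YAML: its name, and indented under it one key for each argument. drive_tool: Moves the arm, as the interface text tells. Its arguments: {"type":"object","properties":{"plan":{"type":"array","items":{"type":"array"}}},"required":["plan"]}

```bash
ls; mkdir -p pics
python3 - <<'E'
from plant import ctrl
import cv2,numpy as np
for n in("scene","top"):
    im=ctrl.snapshot(n); cv2.imwrite(f"pics/{n}0.png",im)
    c=ctrl.get_calibration(n); print(n,{k:np.round(v,3).tolist() for k,v in c.items()})
o=ctrl.get_obs(); print({k:np.round(v,3).tolist() for k,v in o.items()})
E
```

```text
pics
scene {'fx': 447.589, 'fy': 447.589, 'cx': 317.554, 'cy': 204.837, 'dist_coeffs': [0.018, 0.0, 0.0, 0.0, 0.0], 'R': [[-0.857, 0.516, 0.016], [0.395, 0.675, -0.623], [-0.332, -0.528, -0.782]], 't': [0.41, -0.175, 1.241]}
top {'fx': 403.405, 'fy': 403.405, 'cx': 322.899, 'cy': 191.49, 'dist_coeffs': [0.013, 0.0, 0.0, 0.0, 0.0], 'R': [[0.007, -1.0, 0.0], [-0.981, -0.007, -0.195], [0.195, 0.001, -0.981]], 't': [0.019, 0.504, 0.791]}
{'clock': 0.1, 'joint_pos': [90.82, 20.59, 0.639, -0.017, -70.133, -16.505], 'qvel': [0.03, -0.039, 0.205, 0.139, 0.044, -0.042], 'tau': [-0.002, -58.416, 29.376, 7.016, 0.01, -0.0], 'tool_pos': [0.182, 0.649, 0.226], 'orientation': [95.743, 89.915, -99.948], 'force': [0.361, 0.742, 0.107], 'moment': [-0.024, 0.047, 0.016], 'opening': 0.087}
```

View pics/scene0.png

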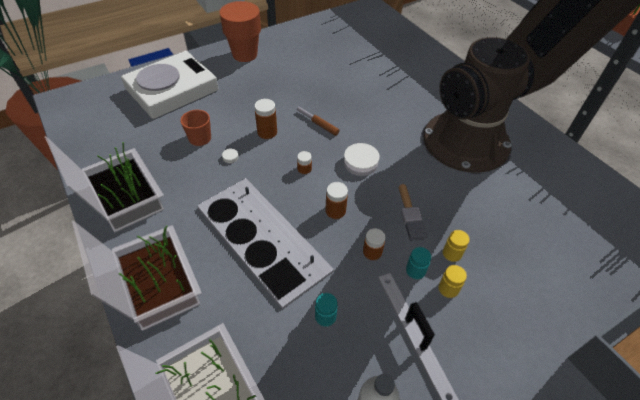

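View pics/top0.png

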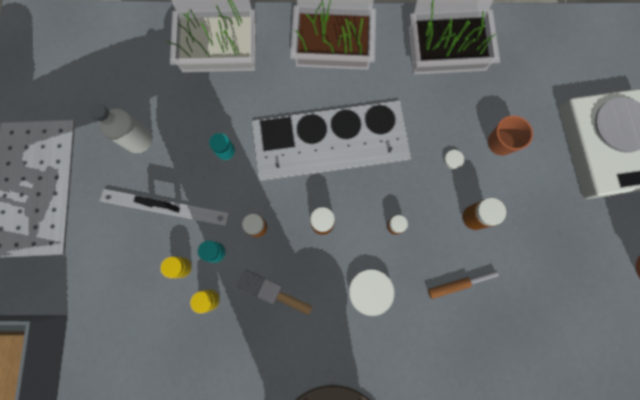

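Scene: the amber jars are at top-image pixels jar_1 (490,212), jar_2 (322,220), jar_3 (254,225) and jar_4 (398,224). The square pad is at (277,133), the left (+y) end of the rack. The bar is at (160,205), and the teal and yellow jars are decoys.

```bash
cat > h.py <<'E'
from plant import ctrl
import cv2,numpy as np
from scipy.optimize import minimize
cal={n:ctrl.get_calibration(n) for n in("scene","top")}
def proj(n,P):
    c=cal[n];K=np.array([[c["fx"],0,c["cx"]],[0,c["fy"],c["cy"]],[0,0,1.]])
    return cv2.projectPoints(np.asarray(P,float).reshape(-1,1,3),cv2.Rodrigues(np.array(c["R"],float))[0],np.array(c["t"],float),K,np.array(c["dist_coeffs"],float))[0].reshape(-1,2)
def ray(n,px,z):
    c=cal[n];K=np.array([[c["fx"],0,c["cx"]],[0,c["fy"],c["cy"]],[0,0,1.]])
    u=cv2.undistortPoints(np.array(px,float).reshape(-1,1,2),K,np.array(c["dist_coeffs"],float)).reshape(-1,2)
    R=np.array(c["R"]);o=-R.T@np.array(c["t"]);d=np.c_[u,np.ones(len(u))]@R
    return o+d*((z-o[2])/d[:,2])[:,None]
def cyl(r,h,z0=0):
    a=np.linspace(0,2*np.pi,40);p=np.c_[r*np.cos(a),r*np.sin(a),0*a]
    return np.vstack([p+[0,0,z0],p+[0,0,z0+h]])
def box(x,y,z0,z1):
    return np.array([[i*x/2,j*y/2,k] for i in(-1,1) for j in(-1,1) for k in(z0,z1)])
def place(p,P):
    c,s=np.cos(p[2]),np.sin(p[2]);return P@np.array([[c,s,0],[-s,c,0],[0,0,1]])+[p[0],p[1],0]
def fit(masks,parts,p0,yaw=True):
    """best (x,y,yaw) of convex parts to masks {cam:mask}"""
    S=4;big={n:cv2.resize(m.astype(np.uint8),None,fx=S,fy=S,interpolation=cv2.INTER_LINEAR)>0 for n,m in masks.items()}
    big={n:cv2.resize(m.astype(np.float32),None,fx=S,fy=S)>.5 for n,m in masks.items()}
    def cost(q):
        p=q if yaw else [*q,0];e=0
        for n,m in big.items():
            im=np.zeros(m.shape,np.uint8)
            for P in parts:
                h=cv2.convexHull(((proj(n,place(p,P))+.5)*S-.5).astype(np.float32))
                cv2.fillConvexPoly(im,np.round(h*16).astype(np.int32),1,shift=4)
            im=im>0;e+=1-(im&m).sum()/max(1,(im|m).sum())
        return e/len(big)
    q=np.array(p0[:3 if yaw else 2],float)
    for st in(.012,.004):
        sim=np.vstack([q]+[q+np.eye(len(q))[i]*(st if i<2 else st*5) for i in range(len(q))])
        q=minimize(cost,q,method="Nelder-Mead",options=dict(initial_simplex=sim,xatol=1e-4,fatol=1e-4)).x
    return q,1-cost(q)
D={1:(.028,.096),2:(.025,.080),3:(.022,.064),4:(.019,.048)}
BAR=[box(.028,.28,0,.01),box(.014,.07,.058,.08),box(.014,.07,.0,.08)]
RACK=[box(.14,.34,0,.012)]
PAD=lambda y:np.array([.03,y,.015])
E
cat > m0.py <<'E'
from h import *
for n in cal: ctrl.snapshot(n)
seeds={1:(490,205),2:(322,215),3:(254,222),4:(398,222)}
ms={n:ctrl.cut_out(n,"jar_1") for n in cal}
for n in cal: print(n,[(np.round(d["pixel"]).tolist(),round(d["confidence"],2)) for d in ms[n]])
def pick(n,px):
    L=[d for d in ms[n] if np.hypot(*(np.array(d["pixel"])-px))<14]; return L[0]["pixels"] if L else None
for k,(r,h) in D.items():
    p=ray("top",[seeds[k]],h*.7)[0]
    for cams in(["top"],["scene"],["top","scene"]):
        mm={n:pick(n,proj(n,[[*p[:2],h/2]])[0]) for n in cams}
        if any(v is None for v in mm.values()): print(k,cams,"none",[proj(n,[[*p[:2],h/2]])[0] for n in cams]);continue
        print(k,cams,*np.round(fit(mm,[cyl(r,h)],p,False)[0],4),fit(mm,[cyl(r,h)],p,False)[1].round(2))
for nm,parts,px,z,y0 in(("bar",BAR,(163,205),.03,0),("rack",RACK,(331,139),.012,0)):
    mk={n:ctrl.cut_out(n,nm) for n in cal}
    lm={n:ctrl.landmark_of(n,nm) for n in cal}
    for n in cal: print(nm,n,[(np.round(d["pixel"]).tolist(),round(d["confidence"],2),int(d["pixels"].sum())) for d in mk[n]],"lm",[np.round(ray(n,[d["pixel"]],0)[0],3) for d in lm[n][:2]])
    p=ray("top",[px],z)[0];p[2]={"bar":-.13,"rack":.09}[nm]
    for cams in(["top"],["scene"],["top","scene"]):
        try:
            q,s=fit({n:mk[n][0]["pixels"] for n in cams},parts,p);print(nm,cams,np.round(q,4),np.degrees(q[2]).round(2),round(s,3))
        except Exception as e: print(nm,cams,e)
for nm in("pad_square","pad_a"):
  for n in cal: print(nm,n,[(np.round(ray(n,[d["pixel"]],.014)[0],4).tolist(),round(d["confidence"],2)) for d in ctrl.cut_out(n,nm)])
E
python3 m0.py
```

```text
scene [([328.0, 310.0], 0.97), ([266.0, 118.0], 0.96), ([336.0, 199.0], 0.85), ([454.0, 281.0], 0.73), ([456.0, 242.0], 0.73), ([422.0, 336.0], 0.67), ([419.0, 259.0], 0.56), ([302.0, 164.0], 0.5)]
top [([319.0, 220.0], 0.94), ([214.0, 252.0], 0.91), ([252.0, 224.0], 0.79), ([397.0, 224.0], 0.72), ([176.0, 267.0], 0.72), ([486.0, 212.0], 0.63), ([201.0, 300.0], 0.59)]
1 ['top'] 0.458 -0.306 0.93
1 ['scene'] 0.4569 -0.3126 0.96
1 ['top', 'scene'] 0.4585 -0.3081 0.92
2 ['top'] 0.4423 0.0251 0.92
2 ['scene'] 0.4416 0.0208 0.92
2 ['top', 'scene'] 0.4432 0.0243 0.91
3 ['top'] 0.4331 0.1643 0.94
3 ['scene'] none [array([371.86443642, 245.67062352])]
3 ['top', 'scene'] none [array([255.02083826, 222.7399857 ]), array([371.86443642, 245.67062352])]
4 ['top'] 0.4382 -0.1319 0.88
4 ['scene'] 0.4361 -0.1395 0.83
4 ['top', 'scene'] 0.4392 -0.1339 0.85
bar scene [] lm [array([0.474, 0.369, 0.   ]), array([ 0.443, -0.311,  0.   ])]
bar top [([165.0, 206.0], 0.55, 1552), ([486.0, 215.0], 0.17, 972)] lm [array([0.484, 0.366, 0.   ]), array([0.438, 0.17 , 0.   ])]
bar ['top'] [ 0.4756  0.3678 -0.1891] -10.84 0.887
bar ['scene'] list index out of range
bar ['top', 'scene'] list index out of range
rack scene [([272.0, 234.0], 0.67, 5225), ([373.0, 239.0], 0.59, 578)] lm [array([ 0.621, -0.005, -0.   ]), array([0.647, 0.039, 0.   ])]
rack top [([335.0, 147.0], 0.84, 6254)] lm [array([0.636, 0.01 , 0.   ])]
rack ['top'] [0.6303 0.0075 0.1531] 8.77 0.661
rack ['scene'] [0.6295 0.0025 0.1451] 8.32 0.635
rack ['top', 'scene'] [0.6299 0.0052 0.1505] 8.62 0.639
pad_square scene [([0.6392, 0.1215, 0.014], 0.72)]
pad_square top [([0.6454, 0.1267, 0.014], 0.69), ([0.6096, 0.0025, 0.014], 0.32), ([0.4372, -0.1347, 0.014], 0.16)]
pad_a scene [([0.6516, 0.0478, 0.014], 0.88), ([0.6719, -0.0262, 0.014], 0.82)]
pad_a top [([0.6566, 0.0467, 0.014], 0.78), ([0.6613, -0.0274, 0.014], 0.78)]
```

```bash
cat >> h.py <<'E'
def gcut(im,n,P,grow=4,it=6):
    """grabCut around projected convex parts; returns mask"""
    sure=np.zeros(im.shape[:2],np.uint8);prob=sure.copy()
    for Q in P:
        h=np.round(cv2.convexHull(proj(n,Q).astype(np.float32))).astype(np.int32);cv2.fillConvexPoly(prob,h,1)
    k=lambda s:cv2.getStructuringElement(cv2.MORPH_ELLIPSE,(2*s+1,2*s+1))
    m=np.full(im.shape[:2],cv2.GC_BGD,np.uint8);x,y,w,hh=cv2.boundingRect(prob)
    m[cv2.dilate(prob,k(grow))>0]=cv2.GC_PR_BGD;m[prob>0]=cv2.GC_PR_FGD;m[cv2.erode(prob,k(grow))>0]=cv2.GC_FGD
    sl=np.s_[max(0,y-14):y+hh+14,max(0,x-14):x+w+14]
    mm=m[sl].copy();cv2.grabCut(im[sl].copy(),mm,None,np.zeros((1,65)),np.zeros((1,65)),it,cv2.GC_INIT_WITH_MASK)
    o=np.zeros(im.shape[:2],bool);o[sl]=(mm==1)|(mm==3);return o
def draw(im,n,P,S=3,col=(0,255,0)):
    for Q in P: cv2.polylines(im,[np.round(((cv2.convexHull(proj(n,Q).astype(np.float32))+.5)*S)).astype(int)],True,col,1)
E
cat > m1.py <<'E'
from h import *
ims={n:ctrl.snapshot(n) for n in cal}
J={1:(.4585,-.308),2:(.4425,.0235),3:(.4331,.1643),4:(.438,-.135)}
B=[.4756,.3678,-.189];RK=[.63,.005,.1505]
big={n:cv2.resize(i,None,fx=3,fy=3,interpolation=cv2.INTER_CUBIC) for n,i in ims.items()}
for k,(r,h) in D.items():
    mk={n:gcut(ims[n],n,[cyl(r,h)+[*J[k],0]]) for n in cal}
    for c in(["top"],["scene"],["top","scene"]):
        q,s=fit({n:mk[n] for n in c},[cyl(r,h)],J[k],False);print(k,c,np.round(q,4),round(s,2))
    for n in cal: draw(big[n],n,[cyl(r,.016,h-.016)+[*q,0],cyl(r,h)+[*q,0]])
for nm,parts,p in(("bar",BAR,B),("rack",RACK,RK)):
    mk={n:gcut(ims[n],n,[place(p,P) for P in parts],5) for n in cal}
    for c in(["top"],["scene"],["top","scene"]):
        if nm=="bar" and "scene" in c: continue
        q,s=fit({n:mk[n] for n in c},parts,p);print(nm,c,np.round(q,4),np.degrees(q[2]).round(2),round(s,3))
        if c==["top"]: qt=q
    q=qt if nm=="bar" else q
    for n in cal:
        draw(big[n],n,[place(q,P) for P in parts])
        if nm=="rack": draw(big[n],n,[place(q,cyl(.035,.003,.012)+[.03,y,0]) for y in(-.117,-.039,.039,.117)]+[place(q,cyl(.004,.022,.012)+[-.045,y,0]) for y in(-.125,.125)])
        else: draw(big[n],n,[place(q,cyl(.006,.0,.01)+[0,y,0]) for y in(-.125,.125)])
t=big["top"];cv2.imwrite("pics/a.png",np.vstack([t[280:560,720:1520],t[520:840,280:1080]]))
s=big["scene"];cv2.imwrite("pics/b.png",s[280:880,560:1360])
E
python3 m1.py
```

```text
1 ['top'] [ 0.4575 -0.307 ] 0.92
1 ['scene'] [ 0.4578 -0.3097] 0.94
1 ['top', 'scene'] [ 0.4585 -0.3081] 0.93
2 ['top'] [0.4428 0.024 ] 0.82
2 ['scene'] [0.4416 0.0208] 0.94
2 ['top', 'scene'] [0.4428 0.0228] 0.87
3 ['top'] [0.4336 0.1649] 0.92
3 ['scene'] [0.4328 0.1618] 0.9
3 ['top', 'scene'] [0.4341 0.1644] 0.9
4 ['top'] [ 0.4387 -0.1346] 0.78
4 ['scene'] [ 0.4374 -0.1372] 0.93
4 ['top', 'scene'] [ 0.4382 -0.1358] 0.84
bar ['top'] [ 0.4759  0.3692 -0.1837] -10.53 0.932
rack ['top'] [0.6308 0.0067 0.1516] 8.69 0.971
rack ['scene'] [ 6.283e-01 -5.000e-04  1.547e-01] 8.86 0.96
rack ['top', 'scene'] [0.63   0.0053 0.151 ] 8.65 0.954
```

View pics/a.png

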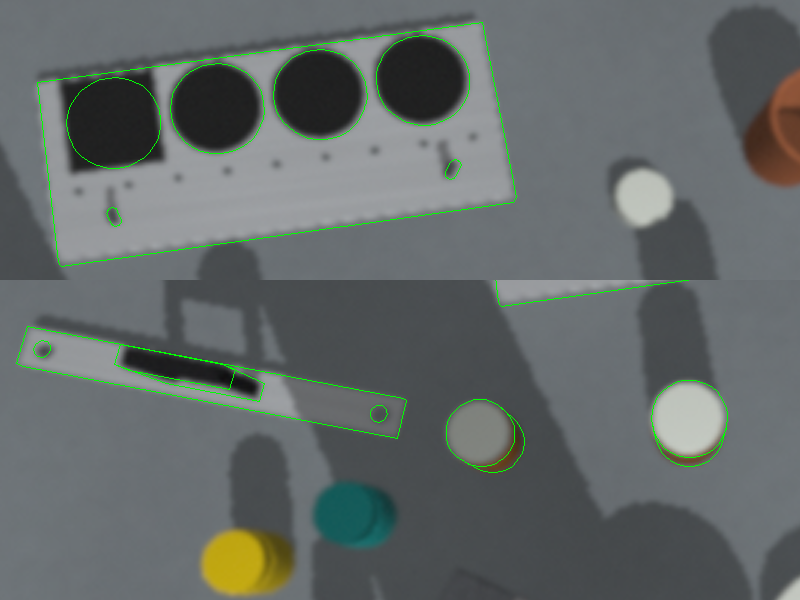

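View pics/b.png

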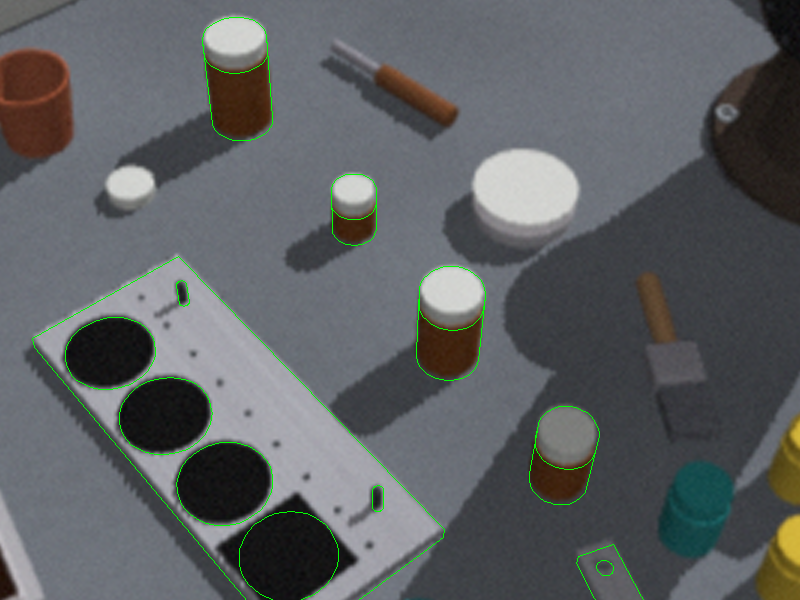

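Overlays match well in both pictures: jar outlines, pads, bar holes at a.png (43,349) and (378,413), and rack pins. Now a helper that converts world targets to tool-frame shifts. I'll keep the jaws along the rack's x throughout.

```bash
cat > go.py <<'E'
import sys
from plant import ctrl
import numpy as np
from scipy.spatial.transform import Rotation as Ro
o=ctrl.get_obs();R=Ro.from_euler("xyz",o["orientation"],degrees=True);p=np.array(o["tool_pos"])
print("t",round(o["clock"],2),"tcp",p.round(4),"jaw",np.degrees(np.arctan2(*R.as_matrix()[[1,0],1])).round(2),"F",np.round(o["force"],1),"op",round(o["opening"],4),"q",np.round(o["joint_pos"],0))
for a in sys.argv[1:]:
    x,y,z,w=map(float,a.split(","))
    best=None
    for k in(0,180):
        t=np.radians(w+k);ty=np.array([np.cos(t),np.sin(t),0]);tx=np.array([0,0,-1.]);M=Ro.from_matrix(np.c_[tx,ty,np.cross(tx,ty)])
        v=(R.inv()*M).as_rotvec(degrees=True)
        if best is None or np.linalg.norm(v)<np.linalg.norm(best): best=v
    s=R.inv().apply(np.array([x,y,z])-p);print(a,"->",s.round(4).tolist(),best.round(1).tolist(),"rows",max(np.linalg.norm(s)/.0417,np.linalg.norm(best)/7.16).round(1))
E
python3 go.py .4341,.164,.2,8.65 .4341,.164,.1,8.65 .4341,.164,.025,8.65
python3 - <<'E'
import sys;sys.path.insert(0,'.')
from h import *
print("planter front top edge top-cam", ray("top",[(334,66),(215,68),(453,70)],.07).round(3), "scene",ray("scene",[(161,190),(196,262)],.07).round(3),ray("scene",[(161,190),(196,262)],.0).round(3))
E
```

```text
t 1.0 tcp [0.1825 0.6498 0.2266] jaw -105.69 F [ 0.7 -0.3 -0.7] op 0.0877 q [ 91.  21.   1.   0. -70. -17.]
.4341,.164,.2,8.65 -> [0.0266, 0.3997, -0.3736] [65.7, -0.0, 0.0] rows 13.1
.4341,.164,.1,8.65 -> [0.1266, 0.3997, -0.3736] [65.7, -0.0, 0.0] rows 13.5
.4341,.164,.025,8.65 -> [0.2016, 0.3997, -0.3736] [65.7, -0.0, 0.0] rows 14.0
planter front top edge top-cam [[ 0.777  0.     0.07 ]
 [ 0.77   0.257  0.07 ]
 [ 0.769 -0.256  0.07 ]] scene [[ 0.785 -0.186  0.07 ]
 [ 0.788  0.034  0.07 ]] [[ 0.781 -0.253  0.   ]
 [ 0.784 -0.013  0.   ]]
```

drive_tool:
  plan:
    - [[0.027, 0.4, -0.374], [65.7, 0, 0], 1]
    - [[0.027, 0.4, -0.374], [65.7, 0, 0], 1]
    - [[0.027, 0.4, -0.374], [65.7, 0, 0], 1]
    - [[0.027, 0.4, -0.374], [65.7, 0, 0], 1]
    - [[0.027, 0.4, -0.374], [65.7, 0, 0], 1]
    - [[0.027, 0.4, -0.374], [65.7, 0, 0], 1]
    - [[0.027, 0.4, -0.374], [65.7, 0, 0], 1]
    - [[0.027, 0.4, -0.374], [65.7, 0, 0], 1]
    - [[0.027, 0.4, -0.374], [65.7, 0, 0], 1]
    - [[0.027, 0.4, -0.374], [65.7, 0, 0], 1]
    - [[0.027, 0.4, -0.374], [65.7, 0, 0], 1]
    - [[0.027, 0.4, -0.374], [65.7, 0, 0], 1]
    - [[0.027, 0.4, -0.374], [65.7, 0, 0], 1]
    - [[0.027, 0.4, -0.374], [65.7, 0, 0], 1]
    - [[0.027, 0.4, -0.374], [65.7, 0, 0], 1]
    - [[0.1, 0.4, -0.374], [65.7, 0, 0], 1]
    - [[0.1, 0.4, -0.374], [65.7, 0, 0], 1]
    - [[0.1, 0.4, -0.374], [65.7, 0, 0], 1]

```text
clock: 2.5
tool_pos: [0.4312, 0.1619, 0.1218]
orientation: [114.5, 89.5, -146.9]
force: [-1.3, -1.1, -0.9]
opening: 0.0874
```

```bash
python3 go.py .4341,.164,.1,8.65 .4341,.164,.015,8.65
python3 - <<'E'
from h import *
import sys
ims=[ctrl.snapshot(n) for n in("top","scene")]
p=[proj(n,[[.434,.164,.06]])[0].astype(int) for n in("top","scene")]
cr=[cv2.resize(i[max(0,b-65):b+65,max(0,a-65):a+65],(390,390),interpolation=cv2.INTER_CUBIC) for i,(a,b) in zip(ims,p)]
cv2.imwrite("pics/c.png",np.hstack(cr))
E
```

```text
t 2.5 tcp [0.4312 0.1619 0.1218] jaw -171.45 F [-1.3 -1.1 -0.9] op 0.0874 q [ 45.   6. -33.  -0. -51. -36.]
.4341,.164,.1,8.65 -> [0.0218, -0.0034, 0.0017] [-0.1, -0.2, -0.4] rows 0.5
.4341,.164,.015,8.65 -> [0.1068, -0.004, 0.002] [-0.1, -0.2, -0.4] rows 2.6
```

View pics/c.png

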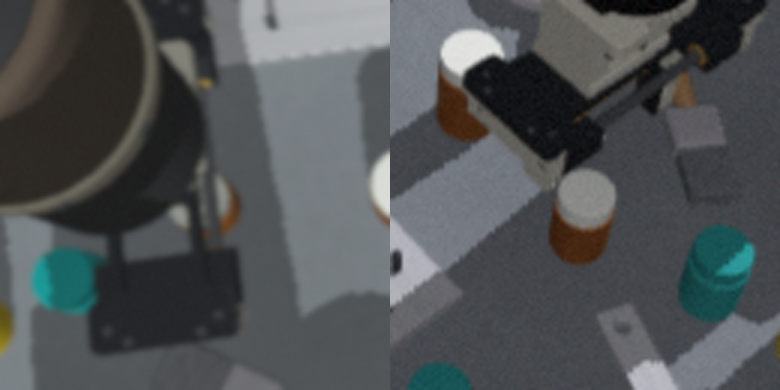

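Right crop: the open gripper hovers over jar_3 (585,215 in the crop) with the decoys clear. Descending and gripping.

drive_tool:
  plan:
    - [[0.03, -0.004, 0.002], [0, 0, 0], 1]
    - [[0.055, -0.004, 0.002], [0, 0, 0], 1]
    - [[0.08, -0.004, 0.002], [0, 0, 0], 1]
    - [[0.1, -0.004, 0.002], [0, 0, 0], 1]
    - [[0.107, -0.004, 0.002], [0, 0, 0], 1]
    - [[0.107, -0.004, 0.002], [0, 0, 0], 1]
    - [[0.107, -0.004, 0.002], [0, 0, 0], 0.6]
    - [[0.107, -0.004, 0.002], [0, 0, 0], 0.5]
    - [[0.107, -0.004, 0.002], [0, 0, 0], 0.3]
    - [[0.107, -0.004, 0.002], [0, 0, 0], 0.2]
    - [[0.107, -0.004, 0.002], [0, 0, 0], 0.2]
    - [[0.107, -0.004, 0.002], [0, 0, 0], 0.2]
    - [[0.107, -0.004, 0.002], [0, 0, 0], 0.2]

```text
clock: 3.68
tool_pos: [0.4376, 0.1662, 0.02]
orientation: [138.1, 89.9, -123.2]
force: [-0.9, 1.2, 0.6]
opening: 0.0468
```

```bash
python3 go.py .4341,.164,.2,8.65 .6655,-.0288,.2,8.65
```

```text
t 3.68 tcp [0.4376 0.1662 0.02  ] jaw -171.32 F [-0.9  1.2  0.6] op 0.0468 q [ 45.  16. -39.   0. -35. -36.]
.4341,.164,.2,8.65 -> [-0.18, 0.0041, -0.0019] [0.0, -0.1, -0.1] rows 4.3
.6655,-.0288,.2,8.65 -> [-0.18, -0.1956, -0.2274] [0.0, -0.1, -0.1] rows 8.4
```

drive_tool:
  plan:
    - [[0, 0, 0], [0, 0, 0], 0.2]
    - [[0, 0, 0], [0, 0, 0], 0.2]
    - [[0, 0, 0], [0, 0, 0], 0.2]

```text
clock: 3.93
tool_pos: [0.4375, 0.166, 0.0199]
orientation: [136.6, 89.9, -124.7]
force: [-1.5, -0.2, 1.0]
opening: 0.0432
```

```bash
python3 go.py .4376,.1662,.2,8.65 .6655,-.0288,.2,8.65
```

```text
t 3.93 tcp [0.4375 0.166  0.0199] jaw -171.32 F [-1.5 -0.2  1. ] op 0.0432 q [ 45.  16. -39.   0. -35. -36.]
.4376,.1662,.2,8.65 -> [-0.1801, 0.0002, -0.0002] [0.0, -0.1, -0.1] rows 4.3
.6655,-.0288,.2,8.65 -> [-0.18, -0.1957, -0.2273] [0.0, -0.1, -0.1] rows 8.4
```

drive_tool:
  plan:
    - [[-0.01, 0, 0], [0, 0, 0], 0.2]
    - [[-0.04, 0, 0], [0, 0, 0], 0.2]
    - [[-0.08, 0, 0], [0, 0, 0], 0.2]
    - [[-0.12, 0, 0], [0, 0, 0], 0.2]
    - [[-0.15, -0.02, -0.023], [0, 0, 0], 0.2]
    - [[-0.17, -0.045, -0.052], [0, 0, 0], 0.2]
    - [[-0.17, -0.07, -0.081], [0, 0, 0], 0.2]
    - [[-0.17, -0.095, -0.11], [0, 0, 0], 0.2]
    - [[-0.17, -0.12, -0.139], [0, 0, 0], 0.2]
    - [[-0.17, -0.145, -0.168], [0, 0, 0], 0.2]
    - [[-0.17, -0.17, -0.197], [0, 0, 0], 0.2]
    - [[-0.15, -0.19, -0.22], [0, 0, 0], 0.2]
    - [[-0.12, -0.196, -0.227], [0, 0, 0], 0.2]
    - [[-0.09, -0.196, -0.227], [0, 0, 0], 0.2]
    - [[-0.07, -0.196, -0.227], [0, 0, 0], 0.2]
    - [[-0.06, -0.196, -0.227], [0, 0, 0], 0.2]
    - [[-0.06, -0.196, -0.227], [0, 0, 0], 0.2]
    - [[-0.06, -0.196, -0.227], [0, 0, 0], 0.2]

```text
clock: 5.43
tool_pos: [0.6658, -0.0286, 0.0802]
orientation: [137.4, 89.8, -123.9]
force: [0.3, 0.4, -0.2]
opening: 0.0434
```

```bash
python3 go.py .6655,-.0288,.0355,8.65
python3 - <<'E'
from h import *
ims=[ctrl.snapshot(n) for n in("top","scene")]
p=[proj(n,[[.6655,-.0288,.06]])[0].astype(int) for n in("top","scene")]
cr=[cv2.resize(i[max(0,b-65):b+65,max(0,a-65):a+65],(390,390),interpolation=cv2.INTER_CUBIC) for i,(a,b) in zip(ims,p)]
cv2.imwrite("pics/d.png",np.hstack(cr))
E
```

```text
t 5.43 tcp [ 0.6658 -0.0286  0.0802] jaw -171.29 F [ 0.3  0.4 -0.2] op 0.0434 q [ 14.  27. -11.   0. -53.  -6.]
.6655,-.0288,.0355,8.65 -> [0.0447, 0.0003, -0.0001] [0.1, -0.1, -0.1] rows 1.1
```

View pics/d.png

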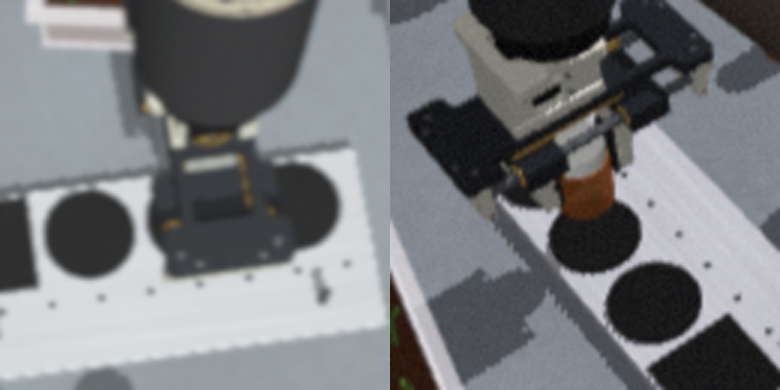

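The gripped jar_3 (585,190 in the crop) hangs above its pad. Lowering slowly.

drive_tool:
  plan:
    - [[0.015, 0, 0], [0, 0, 0], 0.2]
    - [[0.028, 0, 0], [0, 0, 0], 0.2]
    - [[0.036, 0, 0], [0, 0, 0], 0.2]
    - [[0.04, 0, 0], [0, 0, 0], 0.2]
    - [[0.042, 0, 0], [0, 0, 0], 0.2]
    - [[0.043, 0, 0], [0, 0, 0], 0.2]
    - [[0.044, 0, 0], [0, 0, 0], 0.2]
    - [[0.0447, 0, 0], [0, 0, 0], 0.2]
    - [[0.0447, 0, 0], [0, 0, 0], 0.2]

```text
clock: 6.28
tool_pos: [0.6671, -0.0283, 0.0376]
orientation: [-141.5, 89.8, -42.8]
force: [0.2, 0.3, -1.1]
opening: 0.0431
```

```bash
python3 go.py .6655,-.0288,.035,8.65
```

```text
t 6.28 tcp [ 0.6671 -0.0283  0.0376] jaw -171.28 F [ 0.2  0.3 -1.1] op 0.0431 q [ 14.  29. -13.   0. -48.  -6.]
.6655,-.0288,.035,8.65 -> [0.0026, 0.0017, -0.0003] [0.1, -0.1, 0.1] rows 0.1
```

drive_tool:
  plan:
    - [[0.001, 0.002, 0], [0, 0, 0], 0.2]
    - [[0.002, 0.002, 0], [0, 0, 0], 0.2]
    - [[0.003, 0.002, 0], [0, 0, 0], 0.2]
    - [[0.004, 0.002, 0], [0, 0, 0], 0.2]
    - [[0.004, 0.002, 0], [0, 0, 0], 0.2]

```text
clock: 6.7
tool_pos: [0.6651, -0.0287, 0.035]
orientation: [-142.3, 89.8, -43.6]
force: [-3.4, 1.2, 9.8]
opening: 0.0434
```

```bash
python3 go.py .6655,-.0288,.035,8.65
```

```text
t 6.7 tcp [ 0.6651 -0.0287  0.035 ] jaw -171.25 F [-3.4  1.2  9.8] op 0.0434 q [ 14.  29. -13.   0. -48.  -6.]
.6655,-.0288,.035,8.65 -> [-0.0, -0.0004, -0.0002] [0.1, -0.1, 0.1] rows 0.0
```

drive_tool:
  plan:
    - [[0, 0, 0], [0, 0, 0], 0.6]
    - [[0, 0, 0], [0, 0, 0], 0.7]
    - [[0, 0, 0], [0, 0, 0], 0.75]
    - [[0, 0, 0], [0, 0, 0], 0.75]
    - [[-0.01, 0, 0], [0, 0, 0], 0.75]
    - [[-0.04, 0, 0], [0, 0, 0], 0.75]
    - [[-0.08, 0, 0], [0, 0, 0], 0.8]
    - [[-0.11, 0.01, 0.004], [0, 0, 0], 1]
    - [[-0.13, 0.04, 0.016], [0, 0, 0], 1]
    - [[-0.13, 0.08, 0.032], [0, 0, 0], 1]
    - [[-0.13, 0.12, 0.048], [0, 0, 0], 1]
    - [[-0.13, 0.16, 0.064], [0, 0, 0], 1]
    - [[-0.13, 0.2, 0.08], [0, 0, 0], 1]
    - [[-0.11, 0.212, 0.085], [0, 0, 0], 1]
    - [[-0.08, 0.212, 0.085], [0, 0, 0], 1]
    - [[-0.07, 0.212, 0.085], [0, 0, 0], 1]
    - [[-0.07, 0.212, 0.085], [0, 0, 0], 1]

```text
clock: 8.12
tool_pos: [0.4408, 0.0229, 0.1032]
orientation: [165.0, 89.8, -96.2]
force: [0.3, 0.3, 1.1]
opening: 0.0876
```

```bash
python3 go.py .4425,.0228,.026,8.65
python3 - <<'E'
from h import *
ims={n:ctrl.snapshot(n) for n in cal}
r,h=D[3];p=(.6655,-.0288)
for n in cal:
    m=gcut(ims[n],n,[cyl(r,h)+[*p,.015]]);print(n,fit({n:m},[cyl(r,h,.015)],p,False))
P=[proj(n,[[.6,-.01,.04]])[0].astype(int) for n in("top","scene")]
cr=[cv2.resize(ims[n][max(0,b-65):b+65,max(0,a-65):a+65],(390,390),interpolation=cv2.INTER_CUBIC) for n,(a,b) in zip(("top","scene"),P)]
cv2.imwrite("pics/e.png",np.hstack(cr))
E
```

```text
t 8.12 tcp [0.4408 0.0229 0.1032] jaw -171.23 F [0.3 0.3 1.1] op 0.0876 q [ 29.   6. -37.   0. -47. -20.]
.4425,.0228,.026,8.65 -> [0.0771, -0.0017, -0.0001] [0.1, -0.2, -0.0] rows 1.9
scene (array([ 0.66980038, -0.01783474]), np.float64(0.7251908396946565))
top (array([ 0.6661531, -0.0362816]), np.float64(0.7521435920887162))
```

View pics/e.png

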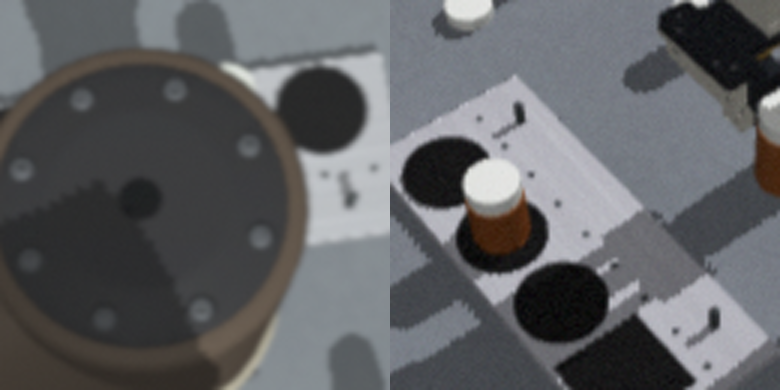

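jar_3 stands upright on its pad (base centre about (500,240) in the crop, pad centre about (502,235)). Next, jar_2.

drive_tool:
  plan:
    - [[0.03, -0.001, 0], [0, 0, 0], 1]
    - [[0.055, 0, 0], [0, 0, 0], 1]
    - [[0.07, 0, 0], [0, 0, 0], 1]
    - [[0.079, 0, 0], [0, 0, 0], 1]
    - [[0.079, 0, 0], [0, 0, 0], 1]
    - [[0.079, 0, 0], [0, 0, 0], 0.6]
    - [[0.079, 0, 0], [0, 0, 0], 0.5]
    - [[0.079, 0, 0], [0, 0, 0], 0.3]
    - [[0.079, 0, 0], [0, 0, 0], 0.25]
    - [[0.079, 0, 0], [0, 0, 0], 0.25]
    - [[0.079, 0, 0], [0, 0, 0], 0.25]
    - [[0.079, 0, 0], [0, 0, 0], 0.25]
    - [[0.079, 0, 0], [0, 0, 0], 0.25]
    - [[0.079, 0, 0], [0, 0, 0], 0.25]

```text
clock: 9.38
tool_pos: [0.4432, 0.0232, 0.0264]
orientation: [-139.0, 89.8, -40.2]
force: [-1.0, -0.2, 6.0]
opening: 0.0497
```

```bash
python3 go.py .6538,.0484,.2,8.65
```

```text
t 9.38 tcp [0.4432 0.0232 0.0264] jaw -171.21 F [-1.  -0.2  6. ] op 0.0497 q [ 29.  13. -42.   0. -35. -20.]
.6538,.0484,.2,8.65 -> [-0.173, -0.2123, -0.0078] [0.1, -0.2, 0.1] rows 6.6
```

drive_tool:
  plan:
    - [[-0.01, 0, 0], [0, 0, 0], 0.25]
    - [[-0.04, 0, 0], [0, 0, 0], 0.25]
    - [[-0.08, 0, 0], [0, 0, 0], 0.25]
    - [[-0.11, -0.02, -0.001], [0, 0, 0], 0.25]
    - [[-0.13, -0.05, -0.002], [0, 0, 0], 0.25]
    - [[-0.13, -0.08, -0.003], [0, 0, 0], 0.25]
    - [[-0.13, -0.11, -0.004], [0, 0, 0], 0.25]
    - [[-0.13, -0.14, -0.005], [0, 0, 0], 0.25]
    - [[-0.13, -0.17, -0.006], [0, 0, 0], 0.25]
    - [[-0.13, -0.195, -0.007], [0, 0, 0], 0.25]
    - [[-0.11, -0.212, -0.008], [0, 0, 0], 0.25]
    - [[-0.09, -0.212, -0.008], [0, 0, 0], 0.25]
    - [[-0.07, -0.212, -0.008], [0, 0, 0], 0.25]
    - [[-0.05, -0.212, -0.008], [0, 0, 0], 0.25]
    - [[-0.035, -0.212, -0.008], [0, 0, 0], 0.25]
    - [[-0.03, -0.212, -0.008], [0, 0, 0], 0.25]
    - [[-0.03, -0.212, -0.008], [0, 0, 0], 0.25]

```text
clock: 10.8
tool_pos: [0.6526, 0.0473, 0.0549]
orientation: [157.5, 89.8, -103.7]
force: [-0.9, 0.5, -0.9]
opening: 0.0495
```

```bash
python3 go.py .6538,.0484,.0414,8.65
```

```text
t 10.8 tcp [0.6526 0.0473 0.0549] jaw -171.23 F [-0.9  0.5 -0.9] op 0.0495 q [ 21.  27. -14.   0. -49. -13.]
.6538,.0484,.0414,8.65 -> [0.0135, -0.0014, 0.0009] [0.1, -0.2, -0.1] rows 0.3
```

drive_tool:
  plan:
    - [[0.004, -0.001, 0.001], [0, 0, 0], 0.25]
    - [[0.008, -0.001, 0.001], [0, 0, 0], 0.25]
    - [[0.01, -0.001, 0.001], [0, 0, 0], 0.25]
    - [[0.011, -0.001, 0.001], [0, 0, 0], 0.25]
    - [[0.012, -0.001, 0.001], [0, 0, 0], 0.25]
    - [[0.013, -0.001, 0.001], [0, 0, 0], 0.25]
    - [[0.014, -0.001, 0.001], [0, 0, 0], 0.25]
    - [[0.014, -0.001, 0.001], [0, 0, 0], 0.25]

```text
clock: 11.47
tool_pos: [0.6537, 0.0485, 0.0416]
orientation: [168.8, 89.8, -92.4]
force: [-1.4, -0.6, 2.4]
opening: 0.0495
```

```bash
python3 go.py .6538,.0484,.0414,8.65
```

```text
t 11.47 tcp [0.6537 0.0485 0.0416] jaw -171.22 F [-1.4 -0.6  2.4] op 0.0495 q [ 21.  28. -14.   0. -48. -13.]
.6538,.0484,.0414,8.65 -> [0.0002, -0.0001, -0.0001] [0.1, -0.2, -0.0] rows 0.0
```

drive_tool:
  plan:
    - [[0.0005, 0, 0], [0, 0, 0], 0.7]
    - [[0.0005, 0, 0], [0, 0, 0], 0.75]
    - [[0.0005, 0, 0], [0, 0, 0], 0.8]
    - [[0, 0, 0], [0, 0, 0], 0.8]
    - [[-0.01, 0, 0], [0, 0, 0], 0.8]
    - [[-0.04, 0, 0], [0, 0, 0], 0.8]
    - [[-0.08, 0, 0], [0, 0, 0], 0.8]
    - [[-0.11, 0.01, -0.006], [0, 0, 0], 1]
    - [[-0.125, 0.04, -0.025], [0, 0, 0], 1]
    - [[-0.125, 0.07, -0.043], [0, 0, 0], 1]
    - [[-0.125, 0.1, -0.062], [0, 0, 0], 1]
    - [[-0.125, 0.13, -0.081], [0, 0, 0], 1]
    - [[-0.125, 0.16, -0.099], [0, 0, 0], 1]
    - [[-0.125, 0.19, -0.118], [0, 0, 0], 1]
    - [[-0.125, 0.22, -0.136], [0, 0, 0], 1]
    - [[-0.11, 0.241, -0.149], [0, 0, 0], 1]
    - [[-0.08, 0.241, -0.149], [0, 0, 0], 1]
    - [[-0.05, 0.241, -0.149], [0, 0, 0], 1]
    - [[-0.05, 0.241, -0.149], [0, 0, 0], 1]
    - [[-0.05, 0.241, -0.149], [0, 0, 0], 1]

```text
clock: 13.13
tool_pos: [0.4376, -0.1357, 0.0923]
orientation: [138.5, 89.7, -122.7]
force: [-0.3, 0.7, 0.6]
opening: 0.088
```

```bash
python3 go.py .438,-.1358,.010,8.65;  python3 - <<'E'
from h import *
i=ctrl.snapshot("scene");cv2.imwrite("pics/f.png",cv2.resize(i[100:330,180:480],(780,598),interpolation=cv2.INTER_CUBIC))
E
```

```text
t 13.13 tcp [ 0.4376 -0.1357  0.0923] jaw -171.22 F [-0.3  0.7  0.6] op 0.088 q [  8.   8. -36.   0. -46.   1.]
.438,-.1358,.010,8.65 -> [0.0823, -0.0006, 0.0001] [0.1, -0.2, -0.2] rows 2.0
```

View pics/f.png

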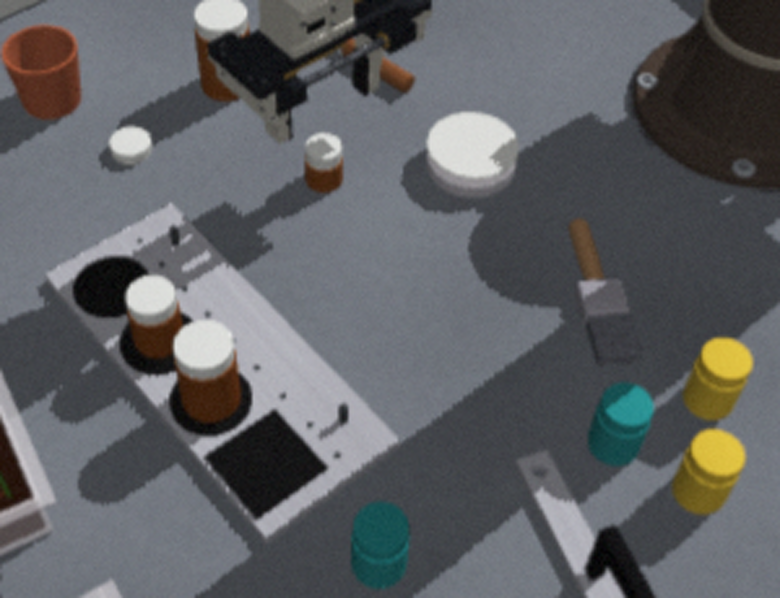

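jar_2 and jar_3 stand centred on their pads ((207,370) and (153,318) in the crop). The gripper is above jar_4 (323,160), and the white dish is clear.

drive_tool:
  plan:
    - [[0.03, 0, 0], [0, 0, 0], 0.9]
    - [[0.055, 0, 0], [0, 0, 0], 0.9]
    - [[0.07, 0, 0], [0, 0, 0], 0.9]
    - [[0.08, 0, 0], [0, 0, 0], 0.9]
    - [[0.083, 0, 0], [0, 0, 0], 0.9]
    - [[0.083, 0, 0], [0, 0, 0], 0.5]
    - [[0.083, 0, 0], [0, 0, 0], 0.4]
    - [[0.083, 0, 0], [0, 0, 0], 0.3]
    - [[0.083, 0, 0], [0, 0, 0], 0.1]
    - [[0.083, 0, 0], [0, 0, 0], 0.1]
    - [[0.083, 0, 0], [0, 0, 0], 0.1]
    - [[0.083, 0, 0], [0, 0, 0], 0.1]
    - [[0.083, 0, 0], [0, 0, 0], 0.1]
    - [[0.083, 0, 0], [0, 0, 0], 0.1]
    - [[0.083, 0, 0], [0, 0, 0], 0.1]
    - [[0.083, 0, 0], [0, 0, 0], 0.1]

```text
clock: 14.52
tool_pos: [0.439, -0.1358, 0.0107]
orientation: [172.9, 89.8, -88.2]
force: [-1.6, -0.0, 5.9]
opening: 0.0369
```

```bash
python3 go.py .6773,-.1059,.2,8.65
```

```text
t 14.52 tcp [ 0.439  -0.1358  0.0107] jaw -171.17 F [-1.6 -0.   5.9] op 0.0369 q [  8.  16. -41.   0. -33.   1.]
.6773,-.1059,.2,8.65 -> [-0.1894, -0.2399, -0.0078] [0.2, -0.2, -0.0] rows 7.3
```

drive_tool:
  plan:
    - [[-0.01, 0, 0], [0, 0, 0], 0.1]
    - [[-0.04, 0, 0], [0, 0, 0], 0.1]
    - [[-0.08, 0, 0], [0, 0, 0], 0.1]
    - [[-0.11, -0.02, -0.001], [0, 0, 0], 0.1]
    - [[-0.12, -0.05, -0.002], [0, 0, 0], 0.1]
    - [[-0.12, -0.08, -0.003], [0, 0, 0], 0.1]
    - [[-0.12, -0.11, -0.004], [0, 0, 0], 0.1]
    - [[-0.12, -0.14, -0.005], [0, 0, 0], 0.1]
    - [[-0.12, -0.17, -0.006], [0, 0, 0], 0.1]
    - [[-0.12, -0.2, -0.007], [0, 0, 0], 0.1]
    - [[-0.12, -0.225, -0.008], [0, 0, 0], 0.1]
    - [[-0.1, -0.24, -0.008], [0, 0, 0], 0.1]
    - [[-0.08, -0.24, -0.008], [0, 0, 0], 0.1]
    - [[-0.06, -0.24, -0.008], [0, 0, 0], 0.1]
    - [[-0.04, -0.24, -0.008], [0, 0, 0], 0.1]
    - [[-0.03, -0.24, -0.008], [0, 0, 0], 0.1]
    - [[-0.03, -0.24, -0.008], [0, 0, 0], 0.1]
    - [[-0.03, -0.24, -0.008], [0, 0, 0], 0.1]

```text
clock: 16.02
tool_pos: [0.6772, -0.1069, 0.0402]
orientation: [157.0, 89.7, -104.2]
force: [0.7, -0.2, -0.2]
opening: 0.0371
```

```bash
python3 go.py .6773,-.1059,.0257,8.65
```

```text
t 16.02 tcp [ 0.6772 -0.1069  0.0402] jaw -171.16 F [ 0.7 -0.2 -0.2] op 0.0371 q [  7.  30. -10.   0. -50.   1.]
.6773,-.1059,.0257,8.65 -> [0.0145, -0.0003, 0.001] [0.2, -0.2, -0.1] rows 0.3
```

drive_tool:
  plan:
    - [[0.004, 0, 0.001], [0, 0, 0], 0.1]
    - [[0.008, 0, 0.001], [0, 0, 0], 0.1]
    - [[0.011, 0, 0.001], [0, 0, 0], 0.1]
    - [[0.012, 0, 0.001], [0, 0, 0], 0.1]
    - [[0.013, 0, 0.001], [0, 0, 0], 0.1]
    - [[0.014, 0, 0.001], [0, 0, 0], 0.1]
    - [[0.015, 0, 0.001], [0, 0, 0], 0.1]
    - [[0.015, 0, 0.001], [0, 0, 0], 0.1]

```text
clock: 16.68
tool_pos: [0.6772, -0.106, 0.0257]
orientation: [162.6, 89.7, -98.5]
force: [-1.3, 0.1, 2.9]
opening: 0.0371
```

```bash
python3 go.py .6773,-.1059,.0257,8.65
```

```text
t 16.68 tcp [ 0.6772 -0.106   0.0257] jaw -171.15 F [-1.3  0.1  2.9] op 0.0371 q [  7.  31. -11.   0. -48.   1.]
.6773,-.1059,.0257,8.65 -> [0.0, -0.0001, 0.0001] [0.2, -0.3, -0.1] rows 0.0
```

drive_tool:
  plan:
    - [[0, 0, 0], [0, 0, 0], 0.5]
    - [[0, 0, 0], [0, 0, 0], 0.6]
    - [[0, 0, 0], [0, 0, 0], 0.65]
    - [[0, 0, 0], [0, 0, 0], 0.65]
    - [[-0.01, 0, 0], [0, 0, 0], 0.65]
    - [[-0.04, 0, 0], [0, 0, 0], 0.65]
    - [[-0.08, 0, 0], [0, 0, 0], 0.8]
    - [[-0.12, 0.01, -0.007], [0, 0, 0], 1]
    - [[-0.14, 0.04, -0.027], [0, 0, 0], 1]
    - [[-0.14, 0.07, -0.047], [0, 0, 0], 1]
    - [[-0.14, 0.1, -0.067], [0, 0, 0], 1]
    - [[-0.14, 0.13, -0.087], [0, 0, 0], 1]
    - [[-0.14, 0.16, -0.107], [0, 0, 0], 1]
    - [[-0.14, 0.19, -0.127], [0, 0, 0], 1]
    - [[-0.14, 0.22, -0.147], [0, 0, 0], 1]
    - [[-0.13, 0.248, -0.166], [0, 0, 0], 1]
    - [[-0.1, 0.248, -0.166], [0, 0, 0], 1]
    - [[-0.1, 0.248, -0.166], [0, 0, 0], 1]
    - [[-0.1, 0.248, -0.166], [0, 0, 0], 1]

```text
clock: 18.27
tool_pos: [0.4569, -0.3078, 0.1268]
orientation: [137.1, 89.7, -124.1]
force: [1.1, -0.4, 1.1]
opening: 0.0876
```

```bash
python3 go.py .458,-.308,.04,8.65
```

```text
t 18.27 tcp [ 0.4569 -0.3078  0.1268] jaw -171.2 F [ 1.1 -0.4  1.1] op 0.0876 q [-13.  14. -23.   0. -53.  22.]
.458,-.308,.04,8.65 -> [0.0868, -0.0013, -0.0] [0.2, -0.2, -0.2] rows 2.1
```

drive_tool:
  plan:
    - [[0.03, -0.001, 0], [0, 0, 0], 1]
    - [[0.055, -0.001, 0], [0, 0, 0], 1]
    - [[0.075, 0, 0], [0, 0, 0], 1]
    - [[0.086, 0, 0], [0, 0, 0], 1]
    - [[0.088, 0, 0], [0, 0, 0], 1]
    - [[0.088, 0, 0], [0, 0, 0], 0.7]
    - [[0.088, 0, 0], [0, 0, 0], 0.6]
    - [[0.088, 0, 0], [0, 0, 0], 0.4]
    - [[0.088, 0, 0], [0, 0, 0], 0.3]
    - [[0.088, 0, 0], [0, 0, 0], 0.3]
    - [[0.088, 0, 0], [0, 0, 0], 0.3]
    - [[0.088, 0, 0], [0, 0, 0], 0.3]
    - [[0.088, 0, 0], [0, 0, 0], 0.3]

```text
clock: 19.35
tool_pos: [0.4571, -0.3083, 0.0395]
orientation: [150.9, 89.7, -110.3]
force: [-0.2, 1.6, 6.7]
opening: 0.0553
```

```bash
python3 go.py .6421,.1255,.2,8.65
```

```text
t 19.35 tcp [ 0.4571 -0.3083  0.0395] jaw -171.19 F [-0.2  1.6  6.7] op 0.0553 q [-13.  20. -28.   0. -42.  22.]
.6421,.1255,.2,8.65 -> [-0.1627, -0.2489, 0.3996] [0.2, -0.2, -0.1] rows 11.9
```

drive_tool:
  plan:
    - [[-0.01, 0, 0], [0, 0, 0], 0.3]
    - [[-0.04, 0, 0], [0, 0, 0], 0.3]
    - [[-0.08, 0, 0], [0, 0, 0], 0.3]
    - [[-0.12, 0, 0], [0, 0, 0], 0.3]
    - [[-0.15, -0.01, 0.016], [0, 0, 0], 0.3]
    - [[-0.165, -0.03, 0.048], [0, 0, 0], 0.3]
    - [[-0.165, -0.05, 0.08], [0, 0, 0], 0.3]
    - [[-0.165, -0.07, 0.112], [0, 0, 0], 0.3]
    - [[-0.165, -0.09, 0.145], [0, 0, 0], 0.3]
    - [[-0.165, -0.11, 0.177], [0, 0, 0], 0.3]
    - [[-0.165, -0.13, 0.209], [0, 0, 0], 0.3]
    - [[-0.165, -0.15, 0.241], [0, 0, 0], 0.3]
    - [[-0.165, -0.17, 0.273], [0, 0, 0], 0.3]
    - [[-0.165, -0.19, 0.305], [0, 0, 0], 0.3]
    - [[-0.165, -0.21, 0.337], [0, 0, 0], 0.3]
    - [[-0.165, -0.23, 0.369], [0, 0, 0], 0.3]
    - [[-0.165, -0.243, 0.39], [0, 0, 0], 0.3]
    - [[-0.165, -0.249, 0.4], [0, 0, 0], 0.3]
    - [[-0.165, -0.249, 0.4], [0, 0, 0], 0.3]
    - [[-0.165, -0.249, 0.4], [0, 0, 0], 0.3]

```text
clock: 21.02
tool_pos: [0.6415, 0.126, 0.2017]
orientation: [137.7, 89.6, -123.4]
force: [-0.4, -0.2, -3.1]
opening: 0.0552
```

```bash
python3 go.py .6421,.1255,.07,8.65 .6421,.1255,.0545,8.65
```

```text
t 21.02 tcp [0.6415 0.126  0.2017] jaw -171.14 F [-0.4 -0.2 -3.1] op 0.0552 q [ 28.  20.  -4.   0. -67. -19.]
.6421,.1255,.07,8.65 -> [0.1317, -0.001, 0.0] [0.2, -0.3, -0.2] rows 3.2
.6421,.1255,.0545,8.65 -> [0.1472, -0.0011, 0.0001] [0.2, -0.3, -0.2] rows 3.5
```

drive_tool:
  plan:
    - [[0.03, 0, 0], [0, 0, 0], 0.3]
    - [[0.06, 0, 0], [0, 0, 0], 0.3]
    - [[0.09, 0, 0], [0, 0, 0], 0.3]
    - [[0.115, 0, 0], [0, 0, 0], 0.3]
    - [[0.13, 0, 0], [0, 0, 0], 0.3]
    - [[0.136, 0, 0], [0, 0, 0], 0.3]
    - [[0.138, 0, 0], [0, 0, 0], 0.3]
    - [[0.138, 0, 0], [0, 0, 0], 0.3]

```text
clock: 21.68
tool_pos: [0.6412, 0.1246, 0.0643]
orientation: [140.7, 89.6, -120.5]
force: [0.3, 0.6, -2.6]
opening: 0.0551
```

```bash
python3 go.py .6421,.1255,.0545,8.65
```

```text
t 21.68 tcp [0.6412 0.1246 0.0643] jaw -171.18 F [ 0.3  0.6 -2.6] op 0.0551 q [ 28.  26. -13.   0. -51. -20.]
.6421,.1255,.0545,8.65 -> [0.0098, -0.001, 0.0008] [0.2, -0.3, -0.2] rows 0.2
```

drive_tool:
  plan:
    - [[0.004, -0.001, 0.001], [0, 0, 0], 0.3]
    - [[0.007, -0.001, 0.001], [0, 0, 0], 0.3]
    - [[0.008, -0.001, 0.001], [0, 0, 0], 0.3]
    - [[0.009, -0.001, 0.001], [0, 0, 0], 0.3]
    - [[0.01, -0.001, 0.001], [0, 0, 0], 0.3]
    - [[0.0105, -0.001, 0.001], [0, 0, 0], 0.3]
    - [[0.0105, -0.001, 0.001], [0, 0, 0], 0.3]

```text
clock: 22.27
tool_pos: [0.6422, 0.1258, 0.0546]
orientation: [145.1, 89.7, -116.1]
force: [-2.8, -0.0, 2.6]
opening: 0.0553
```

```bash
python3 go.py .6421,.1255,.0545,8.65 .4759,.3692,.17,-10.5
```

```text
t 22.27 tcp [0.6422 0.1258 0.0546] jaw -171.16 F [-2.8 -0.   2.6] op 0.0553 q [ 28.  27. -13.   0. -50. -20.]
.6421,.1255,.0545,8.65 -> [0.0001, 0.0001, -0.0003] [0.2, -0.3, -0.2] rows 0.1
.4759,.3692,.17,-10.5 -> [-0.1162, 0.1273, 0.2655] [19.3, -0.3, -0.1] rows 7.6
```

drive_tool:
  plan:
    - [[0, 0, 0], [0, 0, 0], 0.8]
    - [[0, 0, 0], [0, 0, 0], 0.85]
    - [[0, 0, 0], [0, 0, 0], 0.85]
    - [[0, 0, 0], [0, 0, 0], 0.85]
    - [[-0.01, 0, 0], [0, 0, 0], 0.85]
    - [[-0.04, 0, 0], [0, 0, 0], 0.85]
    - [[-0.08, 0, 0], [0, 0, 0], 0.85]
    - [[-0.116, 0.01, 0.02], [2, 0, 0], 0.85]
    - [[-0.116, 0.025, 0.052], [4, 0, 0], 0.85]
    - [[-0.116, 0.04, 0.083], [6, 0, 0], 0.85]
    - [[-0.116, 0.055, 0.115], [9, 0, 0], 0.85]
    - [[-0.116, 0.07, 0.146], [12, 0, 0], 0.7]
    - [[-0.116, 0.085, 0.177], [15, 0, 0], 0.6]
    - [[-0.116, 0.1, 0.209], [17, 0, 0], 0.5]
    - [[-0.116, 0.115, 0.24], [19.3, 0, 0], 0.5]
    - [[-0.1, 0.127, 0.2655], [19.3, 0, 0], 0.5]
    - [[-0.08, 0.127, 0.2655], [19.3, 0, 0], 0.5]
    - [[-0.08, 0.127, 0.2655], [19.3, 0, 0], 0.5]

```text
clock: 23.77
tool_pos: [0.4737, 0.369, 0.1311]
orientation: [155.2, 89.4, -125.1]
force: [0.7, -1.0, -1.5]
opening: 0.0439
```

```bash
python3 go.py .4759,.3692,.05,-10.5;  python3 - <<'E'
from h import *
ims={n:ctrl.snapshot(n) for n in("scene","top")}
big={n:cv2.resize(i,None,fx=3,fy=3,interpolation=cv2.INTER_CUBIC) for n,i in ims.items()}
q=(.630,.0053,.151)
for n in big:
    for (k,(r,h)),p in zip(D.items(),[(.6421,.1255),(.6538,.0484),(.6655,-.0288),(.6773,-.1059)]): draw(big[n],n,[cyl(r,h,.015)+[*p,0]])
    draw(big[n],n,[place(q,cyl(.035,0,.015)+[.03,y,0]) for y in(-.117,-.039,.039)],3,(255,255,0))
t=big["top"];cv2.imwrite("pics/g.png",np.vstack([t[280:560,720:1320],big["scene"][480:800,540:1140]]))
# scene bar
B=[.4759,.3692,-.1837]
for n in big:
    m=gcut(ims[n],n,[place(B,P) for P in BAR[:1]],5)
    cv2.imwrite(f"pics/bar_{n}.png",m*255)
cv2.imwrite("pics/h.png",np.hstack([t[420:840,200:600],np.vstack([big["scene"][800:1200,980:1380],np.zeros((20,400,3),np.uint8)])]))
E
```

```text
t 23.77 tcp [0.4737 0.369  0.1311] jaw 169.66 F [ 0.7 -1.  -1.5] op 0.0439 q [ 57.  18. -16.  -0. -56. -67.]
.4759,.3692,.05,-10.5 -> [0.0811, -0.0025, 0.0013] [0.2, -0.5, -0.2] rows 1.9[ WARN:0@1.432] global loadsave.cpp:1063 imwrite_ Unsupported depth image for selected encoder is fallbacked to CV_8U.
```

View pics/g.png

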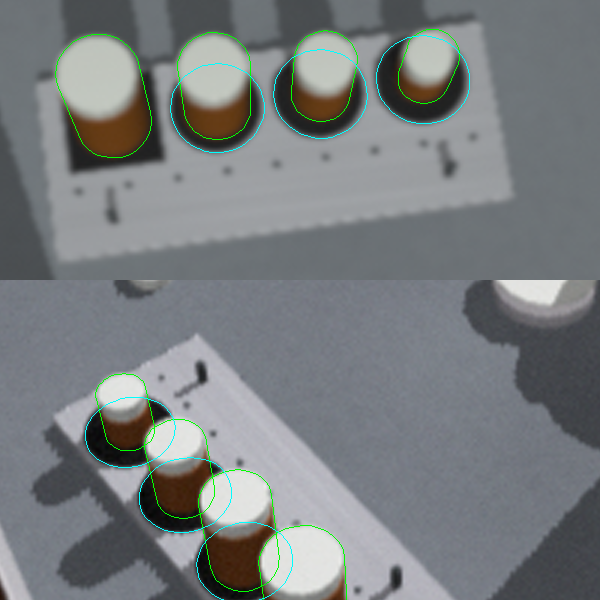

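View pics/h.png

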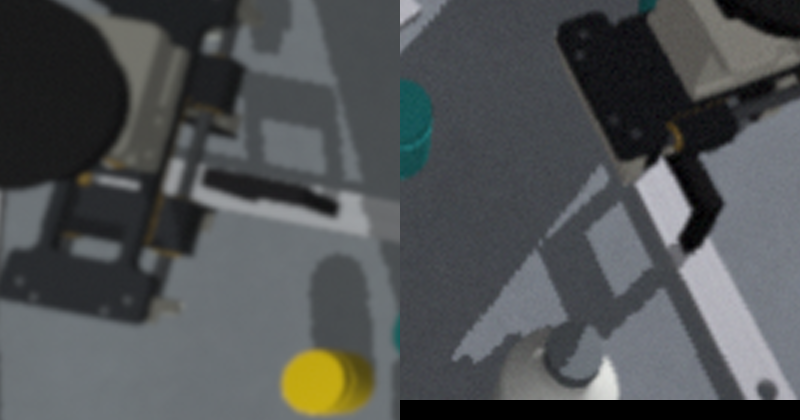

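All four jars match their models, centred on their pads (cyan rings and green outlines in the top and scene views). The open jaws hover across the bar handle (h.png, about (200,180)). Descending to grip it.

drive_tool:
  plan:
    - [[0.03, -0.002, 0.001], [0.2, -0.5, -0.2], 0.5]
    - [[0.055, -0.002, 0.001], [0.2, -0.5, -0.2], 0.5]
    - [[0.075, -0.002, 0.001], [0.2, -0.5, -0.2], 0.5]
    - [[0.082, -0.002, 0.001], [0.2, -0.5, -0.2], 0.5]
    - [[0.082, -0.002, 0.001], [0.2, -0.5, -0.2], 0.5]
    - [[0.082, -0.002, 0.001], [0.2, -0.5, -0.2], 0.4]
    - [[0.082, -0.002, 0.001], [0.2, -0.5, -0.2], 0.3]
    - [[0.082, -0.002, 0.001], [0.2, -0.5, -0.2], 0.2]
    - [[0.082, -0.002, 0.001], [0.2, -0.5, -0.2], 0]
    - [[0.082, -0.002, 0.001], [0.2, -0.5, -0.2], 0]
    - [[0.082, -0.002, 0.001], [0.2, -0.5, -0.2], 0]
    - [[0.082, -0.002, 0.001], [0.2, -0.5, -0.2], 0]
    - [[0.082, -0.002, 0.001], [0.2, -0.5, -0.2], 0]

```text
clock: 24.95
tool_pos: [0.478, 0.369, 0.0527]
orientation: [-42.8, 89.8, 36.6]
force: [-1.7, -0.9, 5.2]
opening: 0.0136
```

```bash
python3 go.py .5865,-.001,.2,8.65
```

```text
t 24.95 tcp [0.478  0.369  0.0527] jaw 169.4 F [-1.7 -0.9  5.2] op 0.0136 q [ 56.  23. -21.   0. -46. -67.]
.5865,-.001,.2,8.65 -> [-0.1477, -0.175, -0.3434] [-19.2, 0.1, 0.1] rows 9.9
```

drive_tool:
  plan:
    - [[-0.01, 0, 0], [0, 0, 0], 0]
    - [[-0.03, 0, 0], [0, 0, 0], 0]
    - [[-0.06, 0, 0], [0, 0, 0], 0]
    - [[-0.09, 0, 0], [0, 0, 0], 0]
    - [[-0.12, 0, 0], [0, 0, 0], 0]
    - [[-0.14, -0.01, -0.02], [-2, 0, 0], 0]
    - [[-0.14, -0.025, -0.049], [-4, 0, 0], 0]
    - [[-0.14, -0.04, -0.078], [-6, 0, 0], 0]
    - [[-0.14, -0.055, -0.108], [-8, 0, 0], 0]
    - [[-0.14, -0.07, -0.137], [-10, 0, 0], 0]
    - [[-0.14, -0.085, -0.167], [-12, 0, 0], 0]
    - [[-0.14, -0.1, -0.196], [-14, 0, 0], 0]
    - [[-0.14, -0.115, -0.225], [-16, 0, 0], 0]
    - [[-0.14, -0.13, -0.255], [-18, 0, 0], 0]
    - [[-0.14, -0.145, -0.284], [-19.2, 0, 0], 0]
    - [[-0.14, -0.158, -0.31], [-19.2, 0, 0], 0]
    - [[-0.14, -0.168, -0.33], [-19.2, 0, 0], 0]
    - [[-0.14, -0.175, -0.343], [-19.2, 0, 0], 0]
    - [[-0.14, -0.175, -0.343], [-19.2, 0, 0], 0]
    - [[-0.14, -0.175, -0.343], [-19.2, 0, 0], 0]

```text
clock: 26.62
tool_pos: [0.5863, -0.0014, 0.1922]
orientation: [-53.5, 89.8, 45.0]
force: [-0.1, 0.7, -3.2]
opening: 0.0136
```

```bash
python3 go.py .5862,-.0008,.11,8.67
```

```text
t 26.62 tcp [ 0.5863 -0.0014  0.1922] jaw -171.51 F [-0.1  0.7 -3.2] op 0.0136 q [ 19.  14. -14.  -0. -63. -10.]
.5862,-.0008,.11,8.67 -> [0.0822, 0.0002, 0.0004] [-0.2, 0.1, 0.1] rows 2.0
```

Down to just above the pins (bar underside at about z 0.042), then look.

drive_tool:
  plan:
    - [[0.03, 0, 0], [-0.1, 0, 0], 0]
    - [[0.055, 0, 0], [-0.2, 0, 0], 0]
    - [[0.075, 0, 0], [-0.2, 0, 0], 0]
    - [[0.088, 0, 0], [-0.2, 0, 0], 0]
    - [[0.093, 0, 0], [-0.2, 0, 0], 0]
    - [[0.095, 0, 0], [-0.2, 0, 0], 0]
    - [[0.095, 0, 0], [-0.2, 0, 0], 0]
    - [[0.095, 0, 0], [-0.2, 0, 0], 0]

```text
clock: 27.28
tool_pos: [0.5872, -0.0007, 0.0983]
orientation: [-66.9, 89.8, 31.8]
force: [0.5, 0.7, -2.9]
opening: 0.014
```

```bash
python3 go.py .5862,-.0008,.0647,8.67
cat > look.py <<'E'
import sys
from h import *
from scipy.spatial.transform import Rotation as Ro
ims={n:ctrl.snapshot(n) for n in("scene","top")};o=ctrl.get_obs()
M=Ro.from_euler("xyz",o["orientation"],degrees=True).as_matrix();yaw=np.arctan2(-M[1,1],-M[0,1]);p=[*o["tool_pos"][:2],yaw];zb=o["tool_pos"][2]-.0527
print("yaw",np.degrees(yaw),"zb",zb)
rk=(.630,.0053,.151);out=[]
for n in("top","scene"):
    B=cv2.resize(ims[n],None,fx=6,fy=6,interpolation=cv2.INTER_CUBIC)
    draw(B,n,[place(p,box(.028,.28,zb,zb+.01))]+[place(p,cyl(.006,0,zb+.01)+[0,y,0]) for y in(-.125,.125)],6)
    draw(B,n,[place(rk,cyl(.004,.022,.012)+[-.045,y,0]) for y in(-.125,.125)],6,(0,0,255))
    for y in(-.125,.125):
        a,b=(proj(n,place(rk,np.array([[-.045,y,.035]])))[0]*6).astype(int);out.append(B[b-145:b+145,a-190:a+190])
cv2.imwrite(sys.argv[1],np.vstack([np.hstack(out[:2]),np.hstack(out[2:])]))
E
python3 look.py pics/i.png
```

```text
t 27.28 tcp [ 0.5872 -0.0007  0.0983] jaw -171.27 F [ 0.5  0.7 -2.9] op 0.014 q [ 19.  19. -20.  -0. -51. -10.]
.5862,-.0008,.0647,8.67 -> [0.0336, 0.0011, -0.0] [0.1, 0.1, 0.2] rows 0.8
yaw 8.708374914357575 zb 0.045735906133967955
```

View pics/i.png

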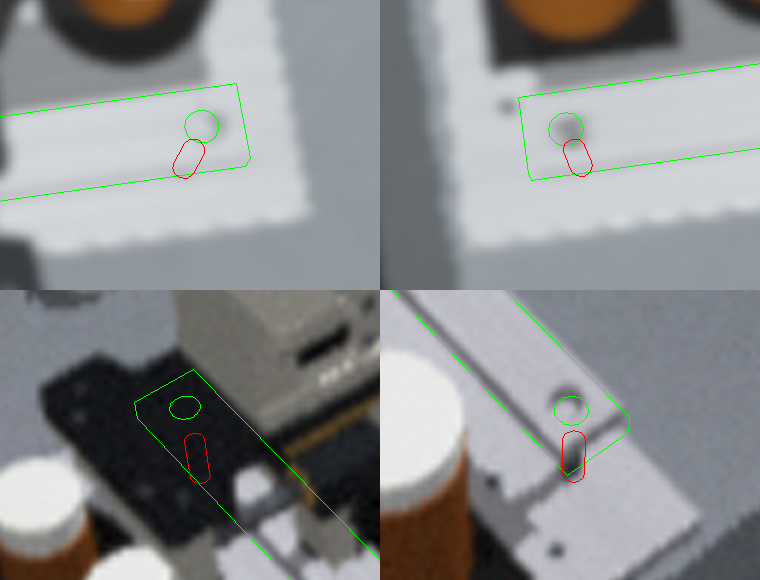

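```bash
cat > zoom.py <<'E'
import sys
from h import *
ims={n:np.mean([ctrl.snapshot(n).astype(float) for _ in range(4)],0) for n in("top","scene")}
rk=(.630,.0053,.151);out=[];S=12
for n,y in(("top",-.125),("top",.125),("scene",.125)):
    u,v=np.round(proj(n,place(rk,np.array([[-.045,y,.045]])))[0]).astype(int)
    w=11 if n=="top" else 14
    c=ims[n][v-w:v+w,u-w-(4 if n=="top" else 0):u+w+(4 if n=="top" else 0)].mean(2);c=np.clip((c-c.min())/(np.percentile(c,97)-c.min())*255,0,255).astype(np.uint8)
    B=cv2.cvtColor(cv2.resize(c,None,fx=S,fy=S,interpolation=cv2.INTER_CUBIC),cv2.COLOR_GRAY2BGR)
    ox,oy=u-w-(4 if n=="top" else 0),v-w
    print(n,y,"origin",ox,oy,"pred hole@-",(proj(n,place((.5872,-.0007,.152),np.array([[0,y,.0557]])))[0]-[ox,oy])*S+S/2,"pin top/base",((proj(n,place(rk,np.array([[-.045,y,.034],[-.045,y,.012]])))-[ox,oy])*S+S/2).round(0).tolist())
    out.append(B)
t=np.hstack(out[:2]);s=cv2.copyMakeBorder(out[2],0,0,0,t.shape[1]-out[2].shape[1],cv2.BORDER_CONSTANT) if t.shape[1]>=out[2].shape[1] else out[2]
I=np.vstack([t,s]);print(I.shape);cv2.imwrite(sys.argv[1],I)
E
python3 zoom.py pics/j.png
```

```text
top -0.125 origin 377 135 pred hole@- [192.06205469 112.00608387] pin top/base [[176.0, 159.0], [157.0, 195.0]]
top 0.125 origin 261 151 pred hole@- [178.33542554 117.80724125] pin top/base [[196.0, 159.0], [210.0, 190.0]]
scene 0.125 origin 298 239 pred hole@- [170.26446791 153.06623626] pin top/base [[175.0, 212.0], [174.0, 276.0]]
(600, 720, 3)
```

View pics/j.png

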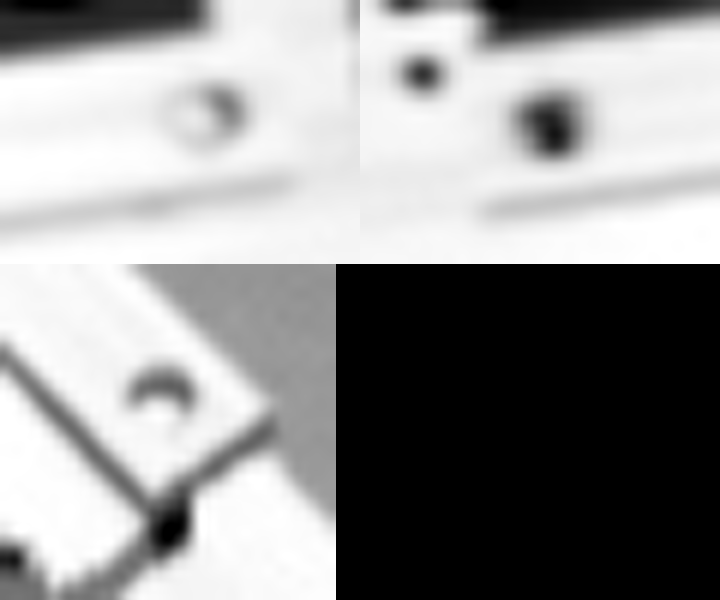

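Zoomed view: bar hole centres are at about (205,115) and (187,125) in the top crops and (162,133) in the scene crop, with the pin at (169,~270). Both cameras agree the bar must shift about +2.6 mm along the row, with no cross error. I'll correct that and lower to just above the pin tops.

drive_tool:
  plan:
    - [[0.003, 0, 0.0026], [0, 0, 0], 0]
    - [[0.006, 0, 0.0026], [0, 0, 0], 0]
    - [[0.008, 0, 0.0026], [0, 0, 0], 0]
    - [[0.008, 0, 0.0026], [0, 0, 0], 0]
    - [[0.008, 0, 0.0026], [0, 0, 0], 0]

```text
clock: 28.2
tool_pos: [0.586, 0.0013, 0.089]
orientation: [-48.8, 89.9, 49.9]
force: [0.2, 0.2, -2.0]
opening: 0.0141
```

```bash
python3 go.py .5868,.0019,.08,8.67 .5868,.0019,.0647,8.67; python3 zoom.py pics/k.png
```

```text
t 28.2 tcp [0.586  0.0013 0.089 ] jaw -171.31 F [ 0.2  0.2 -2. ] op 0.0141 q [ 19.  19. -21.  -0. -50. -10.]
.5868,.0019,.08,8.67 -> [0.009, -0.0009, 0.0005] [0.0, 0.1, 0.1] rows 0.2
.5868,.0019,.0647,8.67 -> [0.0243, -0.0009, 0.0004] [0.0, 0.1, 0.1] rows 0.6
top -0.125 origin 377 135 pred hole@- [192.06205469 112.00608387] pin top/base [[176.0, 159.0], [157.0, 195.0]]
top 0.125 origin 261 151 pred hole@- [178.33542554 117.80724125] pin top/base [[196.0, 159.0], [210.0, 190.0]]
scene 0.125 origin 298 239 pred hole@- [170.26446791 153.06623626] pin top/base [[175.0, 212.0], [174.0, 276.0]]
(600, 720, 3)
```

View pics/k.png

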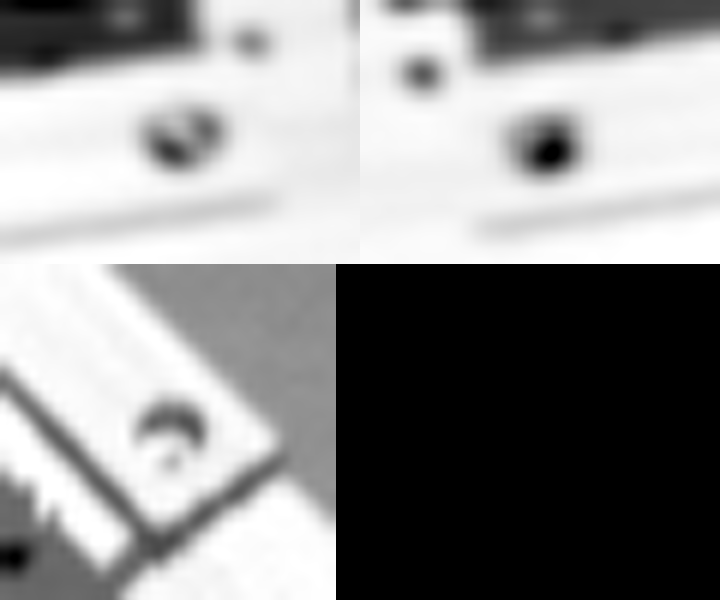

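Holes and pins now nearly coincide: the dark pin shows inside the holes at (178,150) and (187,150). Inserting slowly.

drive_tool:
  plan:
    - [[0.002, -0.0004, 0], [0, 0, 0], 0]
    - [[0.004, -0.0004, 0], [0, 0, 0], 0]
    - [[0.006, -0.0004, 0], [0, 0, 0], 0]
    - [[0.008, -0.0004, 0], [0, 0, 0], 0]
    - [[0.01, -0.0004, 0], [0, 0, 0], 0]
    - [[0.01, -0.0004, 0], [0, 0, 0], 0]

```text
clock: 29.1
tool_pos: [0.5863, 0.0013, 0.0788]
orientation: [-45.0, 89.9, 53.7]
force: [0.1, 0.1, -2.9]
opening: 0.0138
```

```bash
python3 go.py .586,.0015,.0647,8.67
```

```text
t 29.1 tcp [0.5863 0.0013 0.0788] jaw -171.32 F [ 0.1  0.1 -2.9] op 0.0138 q [ 19.  20. -21.  -0. -48. -10.]
.586,.0015,.0647,8.67 -> [0.0141, 0.0003, 0.0002] [0.0, 0.1, 0.1] rows 0.3
```

Force is unchanged (only the bar's weight) with the underside at about z 0.026, so the pins have entered the holes. Continuing down.

drive_tool:
  plan:
    - [[0.003, 0, 0], [0, 0, 0], 0]
    - [[0.006, 0, 0], [0, 0, 0], 0]
    - [[0.009, 0, 0], [0, 0, 0], 0]
    - [[0.011, 0, 0], [0, 0, 0], 0]
    - [[0.012, 0, 0], [0, 0, 0], 0]
    - [[0.013, 0, 0], [0, 0, 0], 0]
    - [[0.014, 0, 0], [0, 0, 0], 0]
    - [[0.0145, 0, 0], [0, 0, 0], 0]
    - [[0.0145, 0, 0], [0, 0, 0], 0]

```text
clock: 29.85
tool_pos: [0.5865, 0.0014, 0.0647]
orientation: [-53.5, 89.9, 45.2]
force: [-0.9, 0.1, 1.1]
opening: 0.014
```

```bash
python3 go.py .586,.0015,.0647,8.67
```

```text
t 29.85 tcp [0.5865 0.0014 0.0647] jaw -171.31 F [-0.9  0.1  1.1] op 0.014 q [ 19.  21. -22.  -0. -47. -10.]
.586,.0015,.0647,8.67 -> [0.0, 0.0005, 0.0002] [0.0, 0.1, 0.1] rows 0.0
```

drive_tool:
  plan:
    - [[0.0007, 0, 0], [0, 0, 0], 0]
    - [[0.0007, 0, 0], [0, 0, 0], 0.2]
    - [[0.0007, 0, 0], [0, 0, 0], 0.35]
    - [[0, 0, 0], [0, 0, 0], 0.35]
    - [[0, 0, 0], [0, 0, 0], 0.35]
    - [[-0.01, 0, 0], [0, 0, 0], 0.35]
    - [[-0.03, 0, 0], [0, 0, 0], 0.35]
    - [[-0.07, 0, 0], [0, 0, 0], 0.35]
    - [[-0.11, 0, 0], [0, 0, 0], 0.35]
    - [[-0.14, 0.03, 0.03], [0, 0, 0], 0.35]
    - [[-0.14, 0.06, 0.06], [0, 0, 0], 0.35]
    - [[-0.14, 0.08, 0.1], [0, 0, 0], 0.35]
    - [[-0.14, 0.08, 0.14], [0, 0, 0], 0.35]
    - [[-0.14, 0.08, 0.18], [0, 0, 0], 0.35]
    - [[-0.14, 0.08, 0.22], [0, 0, 0], 0.35]
    - [[-0.14, 0.08, 0.26], [0, 0, 0], 0.35]
    - [[-0.14, 0.08, 0.3], [0, 0, 0], 0.35]
    - [[-0.14, 0.08, 0.3], [0, 0, 0], 0.35]
    - [[-0.14, 0.08, 0.3], [0, 0, 0], 0.35]

```text
clock: 31.43
tool_pos: [0.4613, 0.2878, 0.2054]
orientation: [-54.2, 89.8, 44.7]
force: [0.1, -0.4, 0.1]
opening: 0.0307
```

```bash
python3 go.py
python3 - <<'E'
from h import *
ims={n:ctrl.snapshot(n) for n in("scene","top")}
rk=(.630,.0053,.151);bar=(.5855,-.0015,.151)
big={n:cv2.resize(i,None,fx=3,fy=3,interpolation=cv2.INTER_CUBIC) for n,i in ims.items()}
for n in big: draw(big[n],n,[place(bar,box(.028,.28,.012,.022)),place(bar,box(.014,.07,.07,.092))])
cv2.imwrite("pics/l.png",np.vstack([big["top"][260:560,700:1300],big["scene"][480:780,560:1160]]))
E
```

```text
t 31.43 tcp [0.4613 0.2878 0.2054] jaw -171.11 F [ 0.1 -0.4  0.1] op 0.0307 q [ 53.   9. -18.   0. -63. -44.]
```

View pics/l.png

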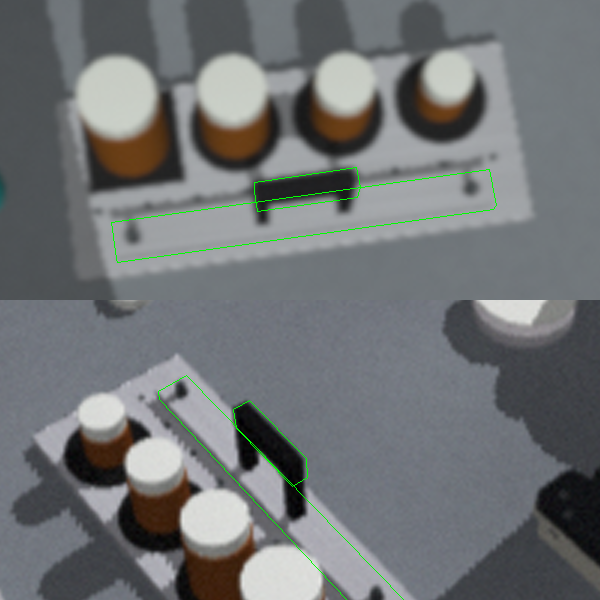

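The bar outline at seated height matches in both views, with pins showing through at (132,232) and (470,186). The handle is up, all four jars are standing, and the gripper is clear.

```bash
python3 -c "
from plant import ctrl
print(ctrl.close_job())"
```

```text
the job is handed in; nothing more can be done
None
```

The job is done and handed in at about 31.5 s on the robot's clock (limit 120 s). The four amber jars stand on their pads, tallest on the square pad down to the shortest on the end round pad. The retaining bar is seated handle up on both dowel pins and released.

**Jars:** each was lowered slowly until the wrist force showed light contact, at most about 10 N, then let go. The overlays drawn after placing put all four within about 2 mm of their pad centres.

**Bar:** it went down over the pins with no resistance and stopped at the seated height. The last pictures from both cameras show it flat at that height with the pins through both holes. The jars are still upright, the turquoise and yellow look-alikes were never handled, and the gripper is clear.

**Checks that disagreed:**
- The top and scene cameras differed by up to 7 mm on position. I corrected the bar by 2.6 mm using hole and pin positions within each picture, where both cameras agreed.
- An automatic outline fit of jar_3 on its pad failed, because the dark pad merged with the jar. I judged that one from the pictures instead.

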